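# Unhook the dry brush handle and stand it in its pot

## Robot

A 7-joint arm with a two-finger parallel gripper is mounted at the origin on the work surface. World frame = base frame: x ahead of the robot, y to its left, z up, the work surface at z = 0. Lengths are in m, angles in rad, forces in N, time in s.
With the tool pointing down it reaches from about 0.4 to 0.85 m from the base axis. Payload 10.4 kg.
Tool frame: the origin (TCP) lies midway between the tips of the shut fingers; the grasp point (between the pads) lies 19 mm behind it (r.tcp_to_grasp is the z of the grasp point in the tool frame, in m); z points along the fingers, x is the direction in which the jaws open and shut, and the axes are right-handed (so a half turn about z gives the same grasp; the last joint's range is limited). The gripper opens to 87 mm and grips with 3 to 60 N. Pads are 19 mm wide; open, the fingers measure 117 mm over their backs; the gripper's body (75 mm by 190 mm) begins 51 mm behind the grasp point.
Start: joints at [1.217, 0.332, -0.065, 1.46, 0.022, 1.35, -0.088], TCP at [0.203, -0.591, 0.223] pointing down, gripper open.
Joint ranges: [-2.6, 2.6], [-0.5, 2.12], [-1.47, 1.34], [0.16, 2.42], [-1.27, 4.41], [0.06, 2.06], [-2.6, 2.6]. Speed limits (rad/s): [2.22, 2.22, 2.79, 2.79, 3.14, 3.14, 3.14].

## Interface

Orientations are given as a unit quaternion [x, y, z, w].
In Python, from bench import r, camera, close_job gives the robot as it stands. The module is installed in compiled form; this text tells all that it offers.
- The arm moves only by the shell command python3 -m crank 'ROWS' [FORCE]. ROWS is JSON, a list of rows, each an object of numbers: "x", "y", "z": the shift along the tool's x, y, z scaled (see below); "ax", "ay", "az": the turn, a rotation vector about the tool's x, y, z scaled (see below); "claw": the closure, from -1 (fully open) to 1 (shut), so that 0 is half open. A call has exactly 5 rows; each row is the pose to reach, as a shift and turn from the pose commanded when the call began, along the tool's axes at that moment; what a row does not reach only later rows make up. The controller multiplies each number of a shift by 1 m and each number of a turn by 2 rad. A row lasts 1/12 s, in which the tool goes at most 41.7 mm and 7.16 degrees, less where a joint would pass 70% of its speed; a pose out of reach is approached as far as the arm can. A call with a number of a shift or a turn outside -1 to 1 is refused whole. A call with a gripper value outside its range is refused whole. The fingers move at their own pace and stop on an object; FORCE is the grip in N (left out, the last holds). Time passes only in rows, so rows that repeat a pose let the fingers close, or fill a call up. It gives the time, the measured TCP pose, the force and the opening at its end, in the units of the state.
- r.read_state(): the state, without advancing time (a new reading comes with each control period).
- camera(name): name is "scene" or "top"; returns a dict with "color" (480x640x3 uint8, blue, green, red), "fx", "fy", "cx", "cy" (pixels), "eye" and "orientation" of the camera in the world. Camera axes: x right, y down, z forward; pixel columns grow to the right and rows downward; lengths in m; the calibration is good to about 2 mm. A picture is of the moment at which its call begins. There is no depth.
- close_job(): hands the job in, once; it reports no verdict.
The state is a dict: "time": time; "joint_positions": joint angles; "joint_vel": joint speeds; "joint_torque": joint torques, N m; "ee_pos": TCP position; "eef_rot": TCP orientation; "ft_force": force on the tool from outside, world axes, zero at the start; "torque": the same for the moment, N m; "width": finger opening in m.
Only numpy, scipy, OpenCV 4.12 (cv2) and the standard library are available. Lean on these libraries where they do the work, as an engineer would, in place of code of your own. Each camera call takes 0.05 s, during which the arm holds its last target. There are 200 camera calls.

## Task

Take the dry tube-brush handle (the thick ribbed one) off its peg on the drying rack: lift it so that its slot clears the peg's upturned tip while you slide it off, gently, without forcing it against the bent wire. Then set it down gently, foot first, in the white ceramic pot and let go, leaving the pot upright and everything else where it is.

Things in the scene. Friction and masses are not known exactly. Their poses are not given: they have to be found in the camera images.
- handle: the tube-brush handle to move (no brush on it): blue plastic, 130 mm tall, about 70 g, hangs upright on one of the rack's pegs. Origin at the centre of its foot (underside); z up to the slotted end, x along the peg (thickness), y across. Ribbed stem 12 (x) by 24 mm (y) up to z = 70, then a flat head 8 (x) by 30 mm (y) up to z = 130.
- slot_top (a point): middle of the top edge of the handle's closed slot, 100 mm above its foot. The slot, 14 mm wide (y) and 21 mm tall (z = 79 to 100), runs through the head along x; this edge rests on the peg at the start.
- tab (a point): centre of the solid tab above the slot (z = 100 to 130 of the handle), 115 mm above its foot: the place to pinch from above, across its 30 mm width (y).
- rack: drying rack, fixed: white base 160 x 380 x 25 mm (x = -20 to 140), two posts and a 12 mm steel bar along y, 210 mm up. Origin on the table under the bar's middle. Three 6 mm wire pegs leave the bar at y = -105, 0, 105 and point to -x (to the robot). Handle, spatula and drip plate hang 31 to 37 mm out, each on any peg. Keep the robot's push on rack and pegs under 15 N.
- peg0: one of the three like wire pegs on the bar, at any of the three places. Origin on the bar's and peg's centreline, in a 14 mm clamp block, 210 mm above the table; -x runs out along the peg. The 6 mm wire is straight and level to 48 mm out. It springs about 1 mm up or down for 8 N; more than 8 N between handle and a peg (or rack) counts as forcing.
- peg1: another such peg. On every peg the outer 50 mm (from 48 to 98 mm out) is bent up or down by an angle that is not measured and differs from peg to peg, 0.1 to 0.2 rad either way (end 5 to 10 mm high or low).
- peg2: another such peg. On every peg the end, 98 mm out, turns up square to the wire: the tip stands 12 mm over the wire's top side, 18 mm over its underside, so the handle's 21 mm slot passes only with its lower edge near the wire's underside there, wherever the bend has put it.
- jar: the white ceramic pot, loose, 0.3 kg, round, 58 mm across and 78 mm high, wall 3.5 mm, floor about 5 mm thick, open at the top, inner width 41 mm at the floor; origin at the centre of its underside, z up. It stands on the table in front of the rack. No more than 25 N between handle and pot, and let go only with the foot on the pot's floor or within 5 mm of it.
- spatula: bystander: thin flat steel spatula, 143 mm long, hangs upright from one of the rack's three pegs by the slot near its top; origin at its lower end
- shield: bystander: white plastic drip plate 52 wide x 76 tall x 6 mm, hangs upright from one of the rack's three pegs by the slot near its top; origin at its lower edge
- funnel: bystander: small glass separatory funnel on a stand, base 100 x 80 mm, 206 mm tall; origin under the base
- flask: bystander: amber bottle 66 mm across, 150 mm tall; origin under its base
- tube0: bystander: glass test tube, 20 mm across, 120 mm long, standing mouth down over the rack's pin at y = -105; origin at the centre of its mouth
- tube1: bystander: glass test tube, 20 mm across, 120 mm long, standing mouth down over the rack's pin at y = 0; origin at the centre of its mouth
- tube2: bystander: glass test tube, 20 mm across, 120 mm long, standing mouth down over the rack's pin at y = +105; origin at the centre of its mouth

How it is judged:
On the way:
1. the handle has been drawn off the end of its peg and is held clear in front of it, still high (x of handle in the frame of rack below -0.108 m and height (world z) of handle above 0.085 m and contact force between handle and rack below 0.05 N and contact force between handle and peg0 below 0.05 N and contact force between handle and peg1 below 0.05 N and contact force between handle and peg2 below 0.05 N), for 0.1 s.
At the end, for the whole second after the job is handed in: the handle stands foot down in the pot: foot within 30 mm of the pot's axis and less than 20 mm above the pot's underside, leaning less than 0.6 rad; the pot stands upright (within 0.1 rad) on the table; both are at rest, the handle released (horizontal distance between handle and jar below 0.03 m and z of handle in the frame of jar between 0 and 0.02 m and angle between handle's own z axis and vertical below 0.6 rad and angle between jar's own z axis and vertical below 0.1 rad and height (world z) of jar below 0.01 m and linear speed of each of handle, jar below 0.02 m/s); the robot touches nothing.
It fails at once if the handle is forced against the rack or its pegs (over 8 N) (contact force between handle and rack above 8 N or contact force between handle and peg0 above 8 N or contact force between handle and peg1 above 8 N or contact force between handle and peg2 above 8 N).
It fails at once if the handle is dropped or pressed hard into the pot (over 25 N, or coming down inside it faster than 0.45 m/s) (contact force between handle and jar above 25 N or (horizontal distance between handle and jar below 0.04 m and z of handle in the frame of jar below 0.06 m and linear speed of handle above 0.45 m/s)).
It fails at once if the robot pushes the rack or a peg (over 15 N) (contact force between any of the arm, the fingers and rack above 15 N or contact force between any of the arm, the fingers and peg0 above 15 N or contact force between any of the arm, the fingers and peg1 above 15 N or contact force between any of the arm, the fingers and peg2 above 15 N).
It fails at once if something else on the table or rack is shifted by more than 20 mm (distance of any of spatula, shield, tube0, tube1, tube2, funnel, flask from where it was at the start of the episode above 0.02 m).
It also fails if it takes over 70 s, if anything falls off the work surface, if the arm or the gripper's body presses on something with over 40 N, if the wrist force passes 120 N, or if a joint passes its speed limit or range.

## Working session

There is one attempt and no reset: what is moved stays moved. The work goes in short steps, Python scripts to look and compute and a shell command to move; the robot and the scene stay as the last step left them, time stands still between calls to the robot, and variables do not carry over. Pictures are saved under pics/ and viewed, about 8 in all and at most 12, crops included, and the job is handed in when it is done.

```bash
mkdir -p pics; cat > h.py <<'E'
import cv2,numpy as np
from bench import r,camera
from scipy.spatial.transform import Rotation as R
def snap(n,f):
    c=camera(n); cv2.imwrite(f'pics/{f}.png',c['color']); return c
def ray(c,u,v):
    d=R.from_quat(c['orientation']).apply([(u-c['cx'])/c['fx'],(v-c['cy'])/c['fy'],1]); return np.array(c['eye']),d
def onz(c,u,v,z):
    e,d=ray(c,u,v); return e+d*(z-e[2])/d[2]
def onx(c,u,v,x):
    e,d=ray(c,u,v); return e+d*(x-e[0])/d[0]
def proj(c,p):
    q=R.from_quat(c['orientation']).inv().apply(np.array(p)-c['eye']); return c['fx']*q[0]/q[2]+c['cx'],c['fy']*q[1]/q[2]+c['cy']
def tri(c1,a,c2,b):
    e1,d1=ray(c1,*a);e2,d2=ray(c2,*b)
    t=np.linalg.lstsq(np.c_[d1,-d2],e2-e1,rcond=None)[0]
    p,q=e1+t[0]*d1,e2+t[1]*d2; return (p+q)/2,np.linalg.norm(p-q)
E
python3 - <<'E'
from h import *
import pickle
for n in('scene','top'):
    c=snap(n,n+'0'); pickle.dump(c,open(n+'0.pkl','wb')); print(n,c['fx'],c['cx'],c['cy'],c['eye'],R.from_quat(c['orientation']).as_matrix().round(3).tolist())
s=r.read_state(); print(s['time'],s['ee_pos'],s['eef_rot'],s['width'],r.tcp_to_grasp,R.from_quat(s['eef_rot']).as_matrix().round(3).tolist())
E
```

```text
scene 604.7331669971073 309.3825232002033 251.90896710541438 [1.53281833 0.24871292 0.9783119 ] [[-0.261, 0.626, -0.735], [0.965, 0.161, -0.206], [-0.011, -0.763, -0.646]]
top 441.5495496562768 320.15985568953016 236.90778579875408 [0.42178715 0.00572061 1.13639446] [[0.01, -0.984, 0.176], [-1.0, -0.014, -0.02], [0.022, -0.176, -0.984]]
0.1 [ 0.20286939 -0.59081583  0.22185845] [ 8.13878489e-01 -5.81034798e-01 -5.12485023e-04 -3.26441222e-04] 0.08724220010719594 -0.0187 [[0.325, -0.946, -0.0], [-0.946, -0.325, 0.001], [-0.001, 0.0, -1.0]]
```

View pics/scene0.png

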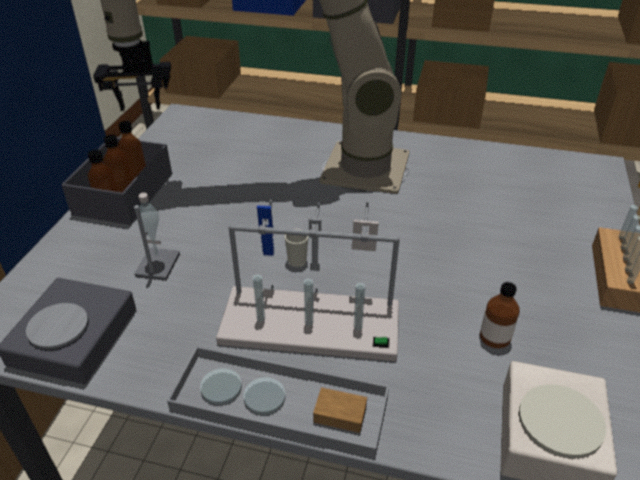

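View pics/top0.png

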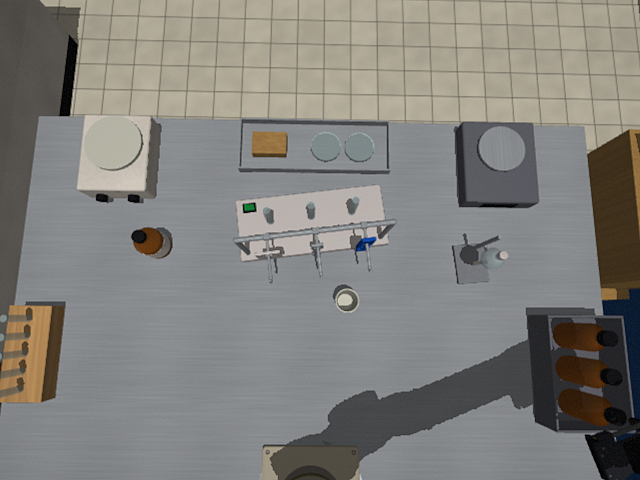

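The scene view shows the blue handle on the peg at scene (265,230) and top (365,243), with the pot at top (346,300) and scene (297,249). I'll enlarge that area.

```bash
python3 - <<'E'
import cv2,numpy as np
a=cv2.imread('pics/scene0.png')[190:280,225:400]; b=cv2.imread('pics/top0.png')[195:320,225:405]
a=cv2.resize(a,None,fx=4,fy=4,interpolation=cv2.INTER_CUBIC)[:, :700]
b=cv2.resize(b,None,fx=4,fy=4,interpolation=cv2.INTER_CUBIC)
cv2.imwrite('pics/a.png',a);cv2.imwrite('pics/b.png',b)
E
```

```text
(no output)
```

View pics/a.png

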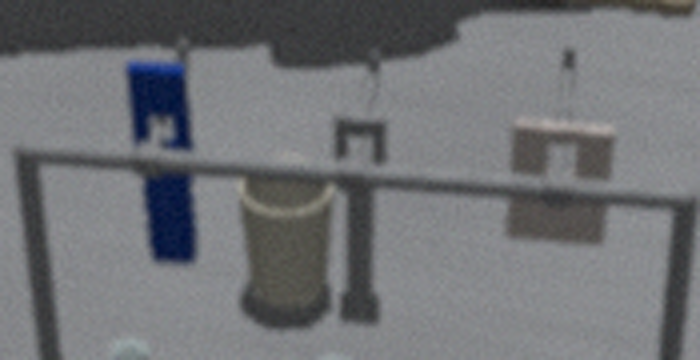

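View pics/b.png

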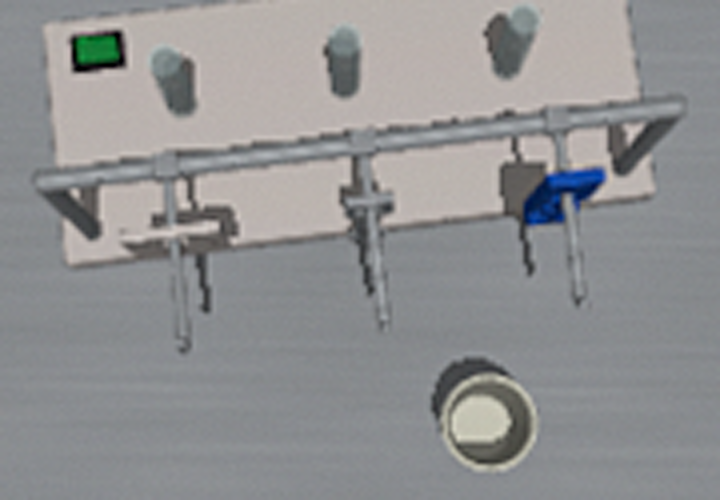

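The crops show the handle on the right-hand peg in the top view. Its tab top edge runs from (548,182) to (605,172) in crop b. Its wire tip is at (578,298) in b and (183,45) in a. Next I'll turn these into positions.

```bash
cat > m.py <<'E'
from h import *
import pickle
S=pickle.load(open('scene0.pkl','rb'));T=pickle.load(open('top0.pkl','rb'))
f=lambda p:((p[0]+.5)/4-.5+225,(p[1]+.5)/4-.5+190)
g=lambda p:((p[0]+.5)/4-.5+225,(p[1]+.5)/4-.5+195)
E
python3 - <<'E'
from m import *
K=np.array([onz(T,*g(p),.217) for p in [(166,160),(360,137),(557,115)]]);print('clamps',K.round(4),np.diff(K,axis=0).round(4))
E_=[onz(T,*g(p),.21) for p in[(40,183),(683,105)]];print('bar',np.round(E_,4))
d=K[0]-K[2];yaw=np.arctan2(-d[0],d[1]);print('yaw',yaw)
ux=np.array([np.cos(yaw),np.sin(yaw),0])
for n,a,b,k in [('L',(569,52),(183,348),0),('M',(374,58),(383,325),1),('H',(183,44),(578,298),2)]:
    p,e=tri(S,f(a),T,g(b)); print(n,p.round(4),'gap',e.round(4),'out',-(p-K[k])@ux)
    q=np.array(K[k])-ux*.1
    for dz in (-.01,-.005,0,.005,.01):
        z=.213+dz+.012; w=q.copy();w[2]=z
        print('  bend',dz,'scene',((np.array(proj(S,w))-(225,190))*4).round(1),'top',((np.array(proj(T,w))-(225,195))*4).round(1))
# handle mask
for c,o,n in((S,'scene0',0),(T,'top0',1)):
    im=cv2.imread(f'pics/{o}.png').astype(int);m=(im[...,0]>im[...,2]+60)&(im[...,0]>im[...,1]+50)
    if n==0:m[:,:240]=0;m[:190]=0;m[280:]=0;m[:,300:]=0
    else:m[:,:330]=0;m[:,420:]=0;m[:210]=0;m[290:]=0
    ys,xs=np.nonzero(m);print(o,len(xs),xs.min(),xs.max(),ys.min(),ys.max())
    for y in range(ys.min(),ys.max()+1,4 if n==0 else 1):
        if (ys==y).any():print(y,xs[ys==y].min(),xs[ys==y].max(),end='; ')
    print()
t=K[2]-ux*.034; 
for z in (.113+.13,.113):
  for s in (-.015,.015):
    w=t+np.array([-ux[1],ux[0],0])*s;w[2]=z;print('handle pred',z,s,np.round(proj(S,w),1),np.round(proj(T,w),1))
for v in[(490,378),(490,468),(445,422),(536,422),(490,422)]:print('pot rim',onz(T,*g(v),.078).round(4))
print('pot base scene',onz(S,*f((285,322)),0))
E
```

```text
clamps [[ 0.5894  0.1012  0.217 ]
 [ 0.6033 -0.0011  0.217 ]
 [ 0.6168 -0.1059  0.217 ]] [[ 0.0139 -0.1023  0.    ]
 [ 0.0135 -0.1048  0.    ]]
bar [[ 0.5774  0.1681  0.21  ]
 [ 0.6248 -0.1748  0.21  ]]
yaw 0.13130967052552686
L [0.4902 0.0867 0.2264] gap 0.0034 out 0.10029449534649644
  bend -0.01 scene [572.1  68.3] top [184.1 347.3]
  bend -0.005 scene [572.6  60.7] top [183.2 346.6]
  bend 0 scene [573.  53.] top [182.4 345.8]
  bend 0.005 scene [573.5  45.3] top [181.5 345.1]
  bend 0.01 scene [574.   37.6] top [180.6 344.3]
M [ 0.5044 -0.0163  0.214 ] gap 0.004 out 0.10000209325120356
  bend -0.01 scene [380.2  55.4] top [381.2 323. ]
  bend -0.005 scene [380.2  47.8] top [381.4 322.1]
  bend 0 scene [380.2  40.2] top [381.6 321.3]
  bend 0.005 scene [380.2  32.6] top [381.8 320.4]
  bend 0.01 scene [380.2  24.9] top [382.1 319.5]
H [ 0.5199 -0.1189  0.2156] gap 0.005 out 0.09776912528544729
  bend -0.01 scene [187.2  41.7] top [581.3 299.7]
  bend -0.005 scene [186.7  34.1] top [582.6 298.7]
  bend 0 scene [186.3  26.6] top [583.9 297.8]
  bend 0.005 scene [185.8  18.9] top [585.2 296.8]
  bend 0.01 scene [185.3  11.3] top [586.5 295.7]
scene0 34 257 270 206 208
206 258 269; 
top0 100 357 375 237 250
237 372 375; 238 363 375; 239 362 375; 240 362 375; 241 362 373; 242 363 363; 243 363 371; 244 362 369; 245 362 369; 246 360 369; 247 359 363; 248 357 365; 249 357 365; 250 357 361; 
handle pred 0.243 -0.015 [258.2 207.3] [374.8 236. ]
handle pred 0.243 0.015 [272.5 208.3] [360.5 237.7]
handle pred 0.113 -0.015 [262.1 255.1] [366.9 245.8]
handle pred 0.113 0.015 [275.5 256.2] [354.3 247.3]
pot rim [ 0.4852 -0.0815  0.078 ]
pot rim [ 0.4322 -0.0815  0.078 ]
pot rim [ 0.4589 -0.0547  0.078 ]
pot rim [ 0.4595 -0.1089  0.078 ]
pot rim [ 0.4592 -0.0815  0.078 ]
pot base scene [ 0.49398741 -0.07701552  0.        ]
```

Estimates so far:
- **Peg:** its end bends down about 9 mm, and the rack yaw is about 0.13 rad.
- **Tab:** about (0.583, -0.113, 0.228).
- **Pot:** axis about (0.459, -0.0815).

I'll move above the handle now.

```bash
python3 -m crank '[{"z":-0.03,"az":0.04,"claw":-1},{"z":-0.06,"az":0.08,"claw":-1},{"z":-0.1,"az":0.1,"claw":-1},{"z":-0.11,"az":0.1,"claw":-1},{"z":-0.11,"az":0.1,"claw":-1}]'
python3 -m crank '[{"x":-0.02,"y":-0.02,"claw":-1},{"x":-0.045,"y":-0.045,"claw":-1},{"x":-0.07,"y":-0.07,"claw":-1},{"x":-0.09,"y":-0.09,"claw":-1},{"x":-0.11,"y":-0.11,"claw":-1}]'
python3 -m crank '[{"x":-0.025,"y":-0.025,"claw":-1},{"x":-0.05,"y":-0.05,"claw":-1},{"x":-0.075,"y":-0.075,"claw":-1},{"x":-0.1,"y":-0.1,"claw":-1},{"x":-0.11,"y":-0.11,"claw":-1}]'
python3 - <<'E'
from m import *
print(tri(S,(263.7,207),T,(368.6,238.8)))
E
```

```text
(array([ 0.57954499, -0.11380643,  0.24166573]), np.float64(0.0027554755401080037))schema error: expected keys x, y, z, ax, ay, az, claw
schema error: expected keys x, y, z, ax, ay, az, claw
schema error: expected keys x, y, z, ax, ay, az, claw
```

```bash
python3 -m crank '[{"x":0,"y":0,"z":-0.03,"ax":0,"ay":0,"az":0.04,"claw":-1},{"x":0,"y":0,"z":-0.06,"ax":0,"ay":0,"az":0.08,"claw":-1},{"x":0,"y":0,"z":-0.1,"ax":0,"ay":0,"az":0.1,"claw":-1},{"x":0,"y":0,"z":-0.11,"ax":0,"ay":0,"az":0.1,"claw":-1},{"x":0,"y":0,"z":-0.11,"ax":0,"ay":0,"az":0.1,"claw":-1}]'
python3 -m crank '[{"x":-0.02,"y":-0.02,"z":0,"ax":0,"ay":0,"az":0,"claw":-1},{"x":-0.045,"y":-0.045,"z":0,"ax":0,"ay":0,"az":0,"claw":-1},{"x":-0.07,"y":-0.07,"z":0,"ax":0,"ay":0,"az":0,"claw":-1},{"x":-0.09,"y":-0.09,"z":0,"ax":0,"ay":0,"az":0,"claw":-1},{"x":-0.11,"y":-0.11,"z":0,"ax":0,"ay":0,"az":0,"claw":-1}]'
python3 -m crank '[{"x":-0.025,"y":-0.025,"z":0,"ax":0,"ay":0,"az":0,"claw":-1},{"x":-0.05,"y":-0.05,"z":0,"ax":0,"ay":0,"az":0,"claw":-1},{"x":-0.075,"y":-0.075,"z":0,"ax":0,"ay":0,"az":0,"claw":-1},{"x":-0.1,"y":-0.1,"z":0,"ax":0,"ay":0,"az":0,"claw":-1},{"x":-0.11,"y":-0.11,"z":0,"ax":0,"ay":0,"az":0,"claw":-1}]'
```

```text
time: 0.52
ee_pos: [0.2035, -0.5922, 0.3366]
eef_rot: [0.752, -0.659, 0.003, 0.001]
ft_force: [0.6, -0.4, 0.1]
width: 0.0867
time: 0.93
ee_pos: [0.2986, -0.4659, 0.3314]
eef_rot: [0.752, -0.659, -0.001, -0.0]
ft_force: [-0.2, 0.5, -0.5]
width: 0.0872
time: 1.35
ee_pos: [0.3954, -0.3395, 0.3317]
eef_rot: [0.754, -0.657, -0.001, -0.001]
ft_force: [0.6, 0.9, -0.2]
width: 0.0872
```

```bash
python3 -m crank '[{"x":-0.025,"y":-0.025,"z":0,"ax":0,"ay":0,"az":0,"claw":-1},{"x":-0.05,"y":-0.05,"z":0,"ax":0,"ay":0,"az":0,"claw":-1},{"x":-0.075,"y":-0.075,"z":0,"ax":0,"ay":0,"az":0,"claw":-1},{"x":-0.09,"y":-0.1,"z":0,"ax":0,"ay":0,"az":0,"claw":-1},{"x":-0.1,"y":-0.105,"z":0,"ax":0,"ay":0,"az":0,"claw":-1}]'
python3 -m crank '[{"x":-0.025,"y":-0.025,"z":0,"ax":0,"ay":0,"az":0,"claw":-1},{"x":-0.05,"y":-0.05,"z":0,"ax":0,"ay":0,"az":0,"claw":-1},{"x":-0.075,"y":-0.075,"z":0,"ax":0,"ay":0,"az":0,"claw":-1},{"x":-0.09,"y":-0.1,"z":0,"ax":0,"ay":0,"az":0,"claw":-1},{"x":-0.09,"y":-0.1,"z":0,"ax":0,"ay":0,"az":0,"claw":-1}]'
python3 - <<'E'
from h import *
s=r.read_state();q=R.from_quat(s['eef_rot']);print(s['ee_pos'],q.as_matrix().round(4).tolist(),q.inv().apply(np.array([.581,-.1135,.209])-s['ee_pos']),s['ft_force'])
a=snap('scene','s1')['color'];b=snap('top','t1')['color']
A=cv2.resize(a[150:290,215:355],None,fx=4,fy=4,interpolation=cv2.INTER_CUBIC)
A=cv2.convertScaleAbs(A,alpha=1.3,beta=15)
cv2.imwrite('pics/s1c.png',A)
E
```

```text
time: 1.77
ee_pos: [0.486, -0.2275, 0.3311]
eef_rot: [0.754, -0.657, -0.001, -0.001]
ft_force: [-0.7, -0.1, -0.6]
width: 0.0868
time: 2.18
ee_pos: [0.5732, -0.1237, 0.3308]
eef_rot: [0.754, -0.657, -0.001, -0.001]
ft_force: [-0.3, 1.1, -0.0]
width: 0.0871
[ 0.57315091 -0.12373148  0.33079266] [[0.1377, -0.9905, -0.0012], [-0.9905, -0.1377, 0.0031], [-0.0032, 0.0007, -1.0]] [-0.00866002 -0.0092709   0.1218146 ] [-0.34237241  1.11243838 -0.03988073]
```

View pics/s1c.png

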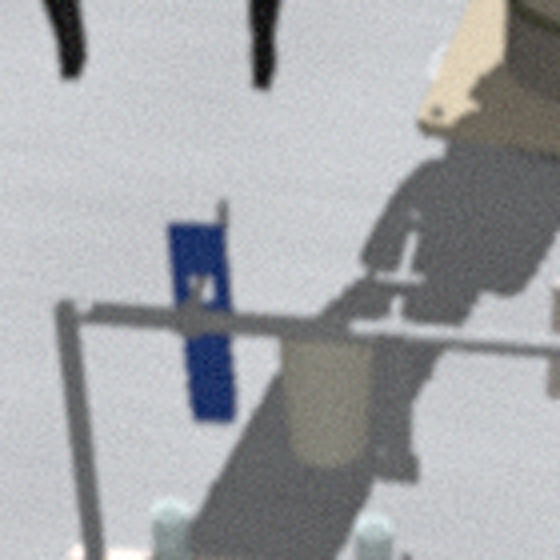

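Without the shadow, the wire tip is at scene (270.6,200.1). That confirms the bend goes down by about 0.19 rad, so the end sits about 9 mm low. The fingers straddle the handle, so I'll descend.

```bash
python3 -m crank '[{"x":-0.009,"y":-0.009,"z":0,"ax":0,"ay":0,"az":0,"claw":-1},{"x":-0.009,"y":-0.009,"z":0.02,"ax":0,"ay":0,"az":0,"claw":-1},{"x":-0.009,"y":-0.009,"z":0.04,"ax":0,"ay":0,"az":0,"claw":-1},{"x":-0.009,"y":-0.009,"z":0.06,"ax":0,"ay":0,"az":0,"claw":-1},{"x":-0.009,"y":-0.009,"z":0.07,"ax":0,"ay":0,"az":0,"claw":-1}]'
python3 -m crank '[{"x":0,"y":0,"z":0,"ax":0,"ay":0,"az":0,"claw":-1},{"x":0,"y":0,"z":0,"ax":0,"ay":0,"az":0,"claw":-1},{"x":0,"y":0,"z":0,"ax":0,"ay":0,"az":0,"claw":-1},{"x":0,"y":0,"z":0,"ax":0,"ay":0,"az":0,"claw":-1},{"x":0,"y":0,"z":0,"ax":0,"ay":0,"az":0,"claw":-1}]'
python3 - <<'E'
from h import *
s=r.read_state();q=R.from_quat(s['eef_rot']);print(s['ee_pos'],q.as_matrix().round(4).tolist(),q.inv().apply(np.array([.581,-.1135,.209])-s['ee_pos']),s['ft_force'])
a=snap('scene','s2')['color'];b=snap('top','t2')['color']
A=cv2.resize(a[150:270,215:315],None,fx=4,fy=4,interpolation=cv2.INTER_CUBIC)
B=cv2.resize(b[190:310,310:410],None,fx=4,fy=4,interpolation=cv2.INTER_CUBIC)
cv2.imwrite('pics/s2c.png',np.hstack([A,B]))
E
```

```text
time: 2.7
ee_pos: [0.5775, -0.1199, 0.2601]
eef_rot: [0.751, -0.66, -0.001, 0.001]
ft_force: [-0.7, -0.1, -1.0]
width: 0.0871
time: 3.12
ee_pos: [0.5791, -0.1191, 0.2637]
eef_rot: [0.752, -0.659, 0.001, -0.0]
ft_force: [0.1, 0.2, 0.0]
width: 0.0868
[ 0.5791158  -0.11912801  0.26367767] [[0.1303, -0.9915, 0.0017], [-0.9915, -0.1303, -0.0004], [0.0007, -0.0016, -1.0]] [-0.00537065 -0.00251327  0.05467826] [0.13919151 0.23049968 0.01805805]
```

View pics/s2c.png

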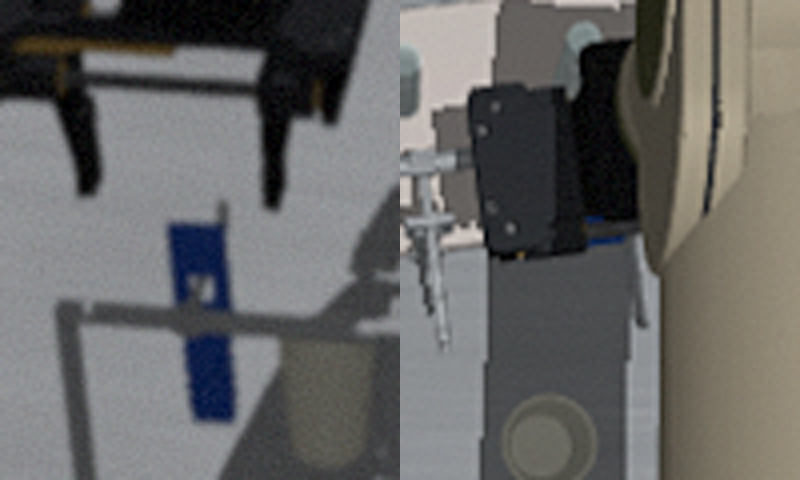

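```bash
python3 - <<'E'
from m import *
p=np.array([.5791,-.1191,.2637]);x=np.array([.1303,-.9915,0])
print([np.round(proj(S,p+s*x),1) for s in(-.05,0,.05)],proj(S,(.581,-.1135,.243)),proj(S,(.5791,-.1191,.243)))
E
```

```text
[array([285.4, 199.5]), array([261.3, 197.9]), array([237.5, 196.2])] (np.float64(264.2421676465372), np.float64(206.9938184382363)) (np.float64(261.9621324296436), np.float64(206.0763637951152))
```

The projected fingertips match the picture to within about 1.5 px. I'll go down to the tab and pinch softly.

```bash
python3 -m crank '[{"x":-0.005,"y":-0.002,"z":0,"ax":0,"ay":0,"az":0,"claw":-1},{"x":-0.005,"y":-0.002,"z":0.015,"ax":0,"ay":0,"az":0,"claw":-1},{"x":-0.005,"y":-0.002,"z":0.03,"ax":0,"ay":0,"az":0,"claw":-1},{"x":-0.005,"y":-0.002,"z":0.045,"ax":0,"ay":0,"az":0,"claw":-1},{"x":-0.005,"y":-0.002,"z":0.053,"ax":0,"ay":0,"az":0,"claw":-1}]'
python3 -m crank '[{"x":0,"y":0,"z":0,"ax":0,"ay":0,"az":0,"claw":-0.2},{"x":0,"y":0,"z":0,"ax":0,"ay":0,"az":0,"claw":0},{"x":0,"y":0,"z":0,"ax":0,"ay":0,"az":0,"claw":0.1},{"x":0,"y":0,"z":0,"ax":0,"ay":0,"az":0,"claw":0.15},{"x":0,"y":0,"z":0,"ax":0,"ay":0,"az":0,"claw":0.2}]' 5
python3 -m crank '[{"x":0,"y":0,"z":0,"ax":0,"ay":0,"az":0,"claw":0.3},{"x":0,"y":0,"z":0,"ax":0,"ay":0,"az":0,"claw":0.4},{"x":0,"y":0,"z":0,"ax":0,"ay":0,"az":0,"claw":0.5},{"x":0,"y":0,"z":0,"ax":0,"ay":0,"az":0,"claw":1},{"x":0,"y":0,"z":0,"ax":0,"ay":0,"az":0,"claw":1}]' 5
python3 -c "
from h import *
s=r.read_state();print(s['ee_pos'],R.from_quat(s['eef_rot']).as_matrix().round(4).tolist())"
```

```text
time: 3.63
ee_pos: [0.5795, -0.1133, 0.2079]
eef_rot: [0.752, -0.659, -0.001, 0.0]
ft_force: [-0.6, -0.1, 0.2]
width: 0.087
time: 4.05
ee_pos: [0.5804, -0.1139, 0.2104]
eef_rot: [0.752, -0.659, 0.001, -0.0]
ft_force: [0.0, -1.2, 0.2]
width: 0.0614
time: 4.47
ee_pos: [0.58, -0.1139, 0.2096]
eef_rot: [0.752, -0.659, 0.0, -0.0]
ft_force: [-0.1, -0.2, 0.5]
width: 0.0302
[ 0.58003446 -0.11387706  0.20961755] [[0.1304, -0.9915, 0.0002], [-0.9915, -0.1304, -0.0001], [0.0001, -0.0001, -1.0]]
```

It's gripped, with a 30 mm opening as expected. Next I'll firm up the grip and lift 10 mm.

```bash
python3 -m crank '[{"x":0,"y":0,"z":0,"ax":0,"ay":0,"az":0,"claw":1},{"x":0,"y":0,"z":0,"ax":0,"ay":0,"az":0,"claw":1},{"x":0,"y":0,"z":0,"ax":0,"ay":0,"az":0,"claw":1},{"x":0,"y":0,"z":-0.002,"ax":0,"ay":0,"az":0,"claw":1},{"x":0,"y":0,"z":-0.004,"ax":0,"ay":0,"az":0,"claw":1}]' 30
python3 -m crank '[{"x":0,"y":0,"z":-0.002,"ax":0,"ay":0,"az":0,"claw":1},{"x":0,"y":0,"z":-0.004,"ax":0,"ay":0,"az":0,"claw":1},{"x":0,"y":0,"z":-0.006,"ax":0,"ay":0,"az":0,"claw":1},{"x":0,"y":0,"z":-0.006,"ax":0,"ay":0,"az":0,"claw":1},{"x":0,"y":0,"z":-0.006,"ax":0,"ay":0,"az":0,"claw":1}]'
python3 -m crank '[{"x":0,"y":0,"z":0,"ax":0,"ay":0,"az":0,"claw":1},{"x":0,"y":0,"z":0,"ax":0,"ay":0,"az":0,"claw":1},{"x":0,"y":0,"z":0,"ax":0,"ay":0,"az":0,"claw":1},{"x":0,"y":0,"z":0,"ax":0,"ay":0,"az":0,"claw":1},{"x":0,"y":0,"z":0,"ax":0,"ay":0,"az":0,"claw":1}]'
python3 - <<'E'
from h import *
s=r.read_state();print(s['ee_pos'],R.from_quat(s['eef_rot']).as_matrix().round(4).tolist(),s['ft_force'],s['torque'])
a=snap('scene','s3')['color'];b=snap('top','t3')['color']
A=cv2.resize(a[150:270,215:315],None,fx=4,fy=4,interpolation=cv2.INTER_CUBIC)
B=cv2.resize(b[190:310,310:410],None,fx=4,fy=4,interpolation=cv2.INTER_CUBIC)
cv2.imwrite('pics/s3c.png',np.hstack([A,B]))
E
```

```text
time: 4.88
ee_pos: [0.5798, -0.1139, 0.2135]
eef_rot: [0.752, -0.659, -0.0, 0.0]
ft_force: [-0.7, 0.5, -1.2]
width: 0.0296
time: 5.3
ee_pos: [0.5801, -0.1139, 0.2197]
eef_rot: [0.752, -0.659, 0.0, -0.0]
ft_force: [-0.3, -0.2, -0.1]
width: 0.0297
time: 5.72
ee_pos: [0.58, -0.1139, 0.2195]
eef_rot: [0.752, -0.659, -0.0, 0.0]
ft_force: [-0.2, 0.5, -0.4]
width: 0.0295
[ 0.57996417 -0.11387669  0.21949271] [[0.1304, -0.9915, -0.0001], [-0.9915, -0.1304, -0.0], [0.0, 0.0001, -1.0]] [-0.16987118  0.47939794 -0.35256685] [-0.00782853  0.00337334 -0.03128333]
```

View pics/s3c.png

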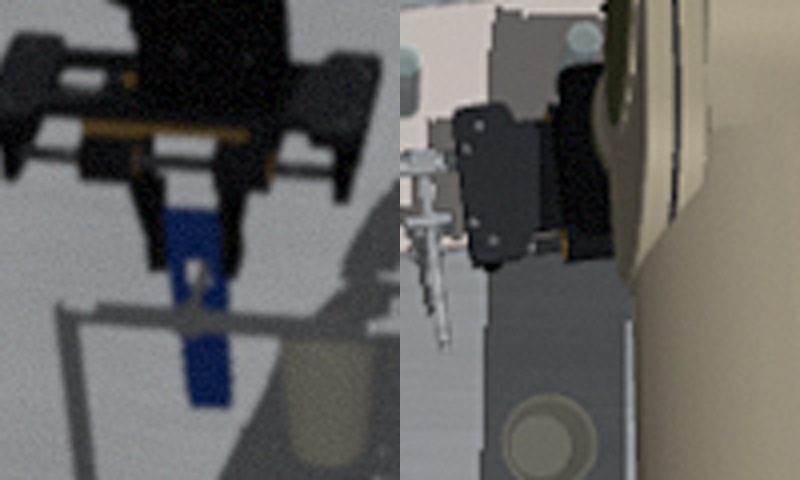

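The handle was lifted cleanly, and its foot rose about 3.5 px (8–9 mm). I'll centre it on the peg, lower it to a lift of about 5 mm and slide out to about 82 mm. There I'll feel for the wire's underside.

```bash
python3 -m crank '[{"x":-0.002,"y":0,"z":0,"ax":0,"ay":0,"az":0,"claw":1},{"x":-0.0025,"y":0.004,"z":0.001,"ax":0,"ay":0,"az":0,"claw":1},{"x":-0.0025,"y":0.01,"z":0.003,"ax":0,"ay":0,"az":0,"claw":1},{"x":-0.0025,"y":0.016,"z":0.005,"ax":0,"ay":0,"az":0,"claw":1},{"x":-0.0025,"y":0.02,"z":0.005,"ax":0,"ay":0,"az":0,"claw":1}]'
python3 -m crank '[{"x":0,"y":0.006,"z":0,"ax":0,"ay":0,"az":0,"claw":1},{"x":0,"y":0.012,"z":0,"ax":0,"ay":0,"az":0,"claw":1},{"x":0,"y":0.018,"z":0,"ax":0,"ay":0,"az":0,"claw":1},{"x":0,"y":0.022,"z":0,"ax":0,"ay":0,"az":0,"claw":1},{"x":0,"y":0.022,"z":0,"ax":0,"ay":0,"az":0,"claw":1}]'
python3 -m crank '[{"x":0,"y":0.002,"z":0,"ax":0,"ay":0,"az":0,"claw":1},{"x":0,"y":0.004,"z":0,"ax":0,"ay":0,"az":0,"claw":1},{"x":0,"y":0.004,"z":0,"ax":0,"ay":0,"az":0,"claw":1},{"x":0,"y":0.004,"z":0,"ax":0,"ay":0,"az":0,"claw":1},{"x":0,"y":0.004,"z":0,"ax":0,"ay":0,"az":0,"claw":1}]'
python3 - <<'E'
from h import *
s=r.read_state();print(s['ee_pos'],s['ft_force'],s['torque'])
a=snap('scene','s4')['color'];b=snap('top','t4')['color']
A=cv2.resize(a[140:260,215:315],None,fx=4,fy=4,interpolation=cv2.INTER_CUBIC)
B=cv2.resize(b[190:310,310:410],None,fx=4,fy=4,interpolation=cv2.INTER_CUBIC)
cv2.imwrite('pics/s4c.png',np.hstack([A,B]))
E
```

```text
time: 6.23
ee_pos: [0.5587, -0.1143, 0.214]
eef_rot: [0.752, -0.659, -0.0, 0.0]
ft_force: [0.3, 0.9, -1.0]
width: 0.0297
time: 6.65
ee_pos: [0.5373, -0.1173, 0.2148]
eef_rot: [0.752, -0.66, 0.0, 0.0]
ft_force: [-0.1, 0.2, -1.3]
width: 0.0296
time: 7.07
ee_pos: [0.5342, -0.1173, 0.2145]
eef_rot: [0.752, -0.659, 0.0, -0.0]
ft_force: [-0.0, -0.5, 0.1]
width: 0.0295
[ 0.53419256 -0.11732849  0.21451878] [-0.04185891 -0.52458991  0.10799494] [0.01729404 0.00832811 0.01230291]
```

View pics/s4c.png

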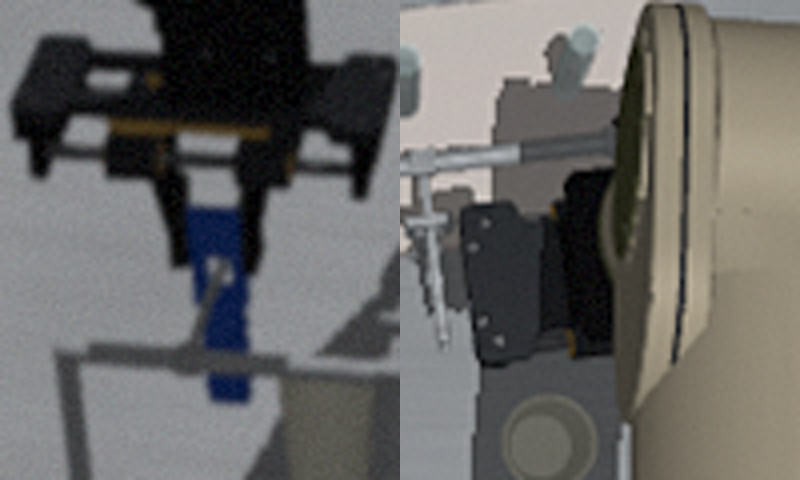

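The peg runs through the middle of the slot and nothing is loaded. Now I'll probe upward in small steps.

```bash
for i in 1; do python3 -m crank '[{"x":0,"y":0,"z":-0.0005,"ax":0,"ay":0,"az":0,"claw":1},{"x":0,"y":0,"z":-0.001,"ax":0,"ay":0,"az":0,"claw":1},{"x":0,"y":0,"z":-0.001,"ax":0,"ay":0,"az":0,"claw":1},{"x":0,"y":0,"z":-0.001,"ax":0,"ay":0,"az":0,"claw":1},{"x":0,"y":0,"z":-0.001,"ax":0,"ay":0,"az":0,"claw":1}]' | grep -E 'pos|ft'; python3 -c "from h import *;print(r.read_state()['torque'].round(3))"
python3 -m crank '[{"x":0,"y":0,"z":-0.0005,"ax":0,"ay":0,"az":0,"claw":1},{"x":0,"y":0,"z":-0.0007,"ax":0,"ay":0,"az":0,"claw":1},{"x":0,"y":0,"z":-0.0007,"ax":0,"ay":0,"az":0,"claw":1},{"x":0,"y":0,"z":-0.0007,"ax":0,"ay":0,"az":0,"claw":1},{"x":0,"y":0,"z":-0.0007,"ax":0,"ay":0,"az":0,"claw":1}]' | grep -E 'pos|ft'; python3 -c "from h import *;print(r.read_state()['torque'].round(3))"
python3 -m crank '[{"x":0,"y":0,"z":-0.0005,"ax":0,"ay":0,"az":0,"claw":1},{"x":0,"y":0,"z":-0.0005,"ax":0,"ay":0,"az":0,"claw":1},{"x":0,"y":0,"z":-0.0005,"ax":0,"ay":0,"az":0,"claw":1},{"x":0,"y":0,"z":-0.0005,"ax":0,"ay":0,"az":0,"claw":1},{"x":0,"y":0,"z":-0.0005,"ax":0,"ay":0,"az":0,"claw":1}]' | grep -E 'pos|ft'; python3 -c "from h import *;print(r.read_state()['torque'].round(3))"; done
```

```text
ee_pos: [0.5341, -0.1174, 0.2156]
ft_force: [0.7, -0.7, -1.0]
[ 0.055 -0.004  0.032]
ee_pos: [0.5341, -0.1174, 0.2163]
ft_force: [-0.1, 0.3, 0.1]
[0.003 0.018 0.011]
ee_pos: [0.5341, -0.1174, 0.2168]
ft_force: [-0.2, -0.2, -1.5]
[ 0.044 -0.018 -0.05 ]
```

```bash
cat > av.py <<'E'
from h import *
F=[]
for i in range(8):
    camera('top');s=r.read_state();F.append(np.r_[s['ft_force'],s['ee_pos']])
F=np.array(F);print('F',F[:,:3].mean(0).round(2),'sd',F[:,:3].std(0).round(2),'pos',F[:,3:].mean(0).round(4),'t',s['time'])
E
python3 av.py
python3 -m crank '[{"x":0,"y":0,"z":-0.0003,"ax":0,"ay":0,"az":0,"claw":1},{"x":0,"y":0,"z":-0.0005,"ax":0,"ay":0,"az":0,"claw":1},{"x":0,"y":0,"z":-0.0005,"ax":0,"ay":0,"az":0,"claw":1},{"x":0,"y":0,"z":-0.0005,"ax":0,"ay":0,"az":0,"claw":1},{"x":0,"y":0,"z":-0.0005,"ax":0,"ay":0,"az":0,"claw":1}]' | grep -E 'ft'; python3 av.py
```

```text
F [-0.15 -0.03 -0.92] sd [0.51 0.28 0.35] pos [ 0.5341 -0.1174  0.2167] t 8.8167
ft_force: [0.3, 0.1, -0.0]
F [-0.08  0.2  -0.66] sd [0.5  0.25 0.63] pos [ 0.5341 -0.1174  0.2172] t 9.6333
```

```bash
python3 -m crank '[{"x":0,"y":0,"z":-0.0003,"ax":0,"ay":0,"az":0,"claw":1},{"x":0,"y":0,"z":-0.0005,"ax":0,"ay":0,"az":0,"claw":1},{"x":0,"y":0,"z":-0.0005,"ax":0,"ay":0,"az":0,"claw":1},{"x":0,"y":0,"z":-0.0005,"ax":0,"ay":0,"az":0,"claw":1},{"x":0,"y":0,"z":-0.0005,"ax":0,"ay":0,"az":0,"claw":1}]' | grep -E 'ft'; python3 av.py
```

```text
ft_force: [0.1, -0.9, -0.7]
F [-0.3   0.17 -1.33] sd [0.64 0.36 0.53] pos [ 0.534  -0.1174  0.2177] t 10.45
```

```bash
python3 -m crank '[{"x":0,"y":0,"z":-0.0003,"ax":0,"ay":0,"az":0,"claw":1},{"x":0,"y":0,"z":-0.0005,"ax":0,"ay":0,"az":0,"claw":1},{"x":0,"y":0,"z":-0.0005,"ax":0,"ay":0,"az":0,"claw":1},{"x":0,"y":0,"z":-0.0005,"ax":0,"ay":0,"az":0,"claw":1},{"x":0,"y":0,"z":-0.0005,"ax":0,"ay":0,"az":0,"claw":1}]' | grep -E 'ft'; python3 av.py
```

```text
ft_force: [-0.0, -0.5, -2.4]
F [-0.42 -0.13 -2.37] sd [0.47 0.27 0.67] pos [ 0.534  -0.1174  0.2182] t 11.2667
```

Contact starts at a TCP z of about 0.2176 (lift 8.0 mm), so the bend is about 0.18 rad. I'll back off 1 mm, follow the slope to the tip and re-check the force.

```bash
python3 -m crank '[{"x":0,"y":0,"z":0.0015,"ax":0,"ay":0,"az":0,"claw":1},{"x":0,"y":0.001,"z":0.0018,"ax":0,"ay":0,"az":0,"claw":1},{"x":0,"y":0.003,"z":0.0022,"ax":0,"ay":0,"az":0,"claw":1},{"x":0,"y":0.005,"z":0.0026,"ax":0,"ay":0,"az":0,"claw":1},{"x":0,"y":0.006,"z":0.0028,"ax":0,"ay":0,"az":0,"claw":1}]' | grep -E 'ft|pos'; python3 av.py
```

```text
ee_pos: [0.5278, -0.1183, 0.2155]
ft_force: [0.0, 0.0, -0.3]
F [ 0.21  0.23 -0.64] sd [0.34 0.56 0.77] pos [ 0.5281 -0.1182  0.2155] t 12.0833
```

```bash
python3 -m crank '[{"x":0,"y":0.001,"z":0.0003,"ax":0,"ay":0,"az":0,"claw":1},{"x":0,"y":0.002,"z":0.0005,"ax":0,"ay":0,"az":0,"claw":1},{"x":0,"y":0.003,"z":0.0007,"ax":0,"ay":0,"az":0,"claw":1},{"x":0,"y":0.003,"z":0.0007,"ax":0,"ay":0,"az":0,"claw":1},{"x":0,"y":0.003,"z":0.0007,"ax":0,"ay":0,"az":0,"claw":1}]' | grep -E 'ft|pos'; python3 av.py
```

```text
ee_pos: [0.5251, -0.1186, 0.2148]
ft_force: [-0.4, -0.1, -1.0]
F [-0.05  0.38 -0.91] sd [0.43 0.47 0.39] pos [ 0.5252 -0.1186  0.2148] t 12.9
```

```bash
python3 -m crank '[{"x":0,"y":0.0005,"z":0.0002,"ax":0,"ay":0,"az":0,"claw":1},{"x":0,"y":0.001,"z":0.0004,"ax":0,"ay":0,"az":0,"claw":1},{"x":0,"y":0.0015,"z":0.0006,"ax":0,"ay":0,"az":0,"claw":1},{"x":0,"y":0.002,"z":0.0006,"ax":0,"ay":0,"az":0,"claw":1},{"x":0,"y":0.002,"z":0.0006,"ax":0,"ay":0,"az":0,"claw":1}]' | grep -E 'ft|pos'; python3 av.py
```

```text
ee_pos: [0.523, -0.1189, 0.2142]
ft_force: [0.4, -0.5, -0.3]
F [-0.08 -0.07 -1.02] sd [0.42 0.41 0.38] pos [ 0.5232 -0.1188  0.2142] t 13.7167
```

```bash
python3 -m crank '[{"x":0,"y":0.0005,"z":0,"ax":0,"ay":0,"az":0,"claw":1},{"x":0,"y":0.001,"z":0,"ax":0,"ay":0,"az":0,"claw":1},{"x":0,"y":0.0015,"z":0.0001,"ax":0,"ay":0,"az":0,"claw":1},{"x":0,"y":0.002,"z":0.0001,"ax":0,"ay":0,"az":0,"claw":1},{"x":0,"y":0.002,"z":0.0001,"ax":0,"ay":0,"az":0,"claw":1}]' | grep -E 'ft|pos'; python3 av.py
```

```text
ee_pos: [0.5211, -0.1191, 0.2141]
ft_force: [-0.3, -0.5, -0.5]
F [ 0.21  0.38 -1.  ] sd [0.34 0.58 0.58] pos [ 0.5212 -0.1191  0.2141] t 14.5333
```

```bash
python3 -m crank '[{"x":0,"y":0.0005,"z":0,"ax":0,"ay":0,"az":0,"claw":1},{"x":0,"y":0.001,"z":0,"ax":0,"ay":0,"az":0,"claw":1},{"x":0,"y":0.0015,"z":0,"ax":0,"ay":0,"az":0,"claw":1},{"x":0,"y":0.002,"z":0,"ax":0,"ay":0,"az":0,"claw":1},{"x":0,"y":0.002,"z":0,"ax":0,"ay":0,"az":0,"claw":1}]' | grep -E 'ft|pos'; python3 av.py
```

```text
ee_pos: [0.5191, -0.1194, 0.2141]
ft_force: [0.3, -0.5, -0.4]
F [ 0.28  0.13 -1.03] sd [0.16 0.2  0.29] pos [ 0.5192 -0.1194  0.2141] t 15.35
```

No contact so far. I'll keep going in 2 mm steps.

```bash
python3 -m crank '[{"x":0,"y":0.0005,"z":0,"ax":0,"ay":0,"az":0,"claw":1},{"x":0,"y":0.001,"z":0,"ax":0,"ay":0,"az":0,"claw":1},{"x":0,"y":0.0015,"z":0,"ax":0,"ay":0,"az":0,"claw":1},{"x":0,"y":0.002,"z":0,"ax":0,"ay":0,"az":0,"claw":1},{"x":0,"y":0.002,"z":0,"ax":0,"ay":0,"az":0,"claw":1}]' | grep -E 'ft|pos'; python3 av.py
```

```text
ee_pos: [0.5171, -0.1197, 0.2141]
ft_force: [-0.5, -0.9, -0.4]
F [-0.18 -0.04 -0.86] sd [0.3  0.37 0.38] pos [ 0.5172 -0.1196  0.2141] t 16.1667
```

```bash
python3 -m crank '[{"x":0,"y":0.0005,"z":0,"ax":0,"ay":0,"az":0,"claw":1},{"x":0,"y":0.001,"z":0,"ax":0,"ay":0,"az":0,"claw":1},{"x":0,"y":0.0015,"z":0,"ax":0,"ay":0,"az":0,"claw":1},{"x":0,"y":0.002,"z":0,"ax":0,"ay":0,"az":0,"claw":1},{"x":0,"y":0.002,"z":0,"ax":0,"ay":0,"az":0,"claw":1}]' | grep -E 'ft|pos'; python3 av.py
```

```text
ee_pos: [0.5151, -0.1199, 0.2141]
ft_force: [0.0, 0.6, -1.4]
F [-0.19  0.03 -0.73] sd [0.53 0.62 0.54] pos [ 0.5152 -0.1199  0.2141] t 16.9833
```

```bash
python3 -m crank '[{"x":0,"y":0.0005,"z":0,"ax":0,"ay":0,"az":0,"claw":1},{"x":0,"y":0.001,"z":0,"ax":0,"ay":0,"az":0,"claw":1},{"x":0,"y":0.0015,"z":0,"ax":0,"ay":0,"az":0,"claw":1},{"x":0,"y":0.002,"z":0,"ax":0,"ay":0,"az":0,"claw":1},{"x":0,"y":0.002,"z":0,"ax":0,"ay":0,"az":0,"claw":1}]' | grep -E 'ft|pos'; python3 av.py
```

```text
ee_pos: [0.5132, -0.1202, 0.2141]
ft_force: [-0.0, -0.5, -1.0]
F [-0.27  0.02 -0.78] sd [0.51 0.68 0.56] pos [ 0.5132 -0.1201  0.2141] t 17.8
```

```bash
python3 -m crank '[{"x":0,"y":0.0005,"z":0,"ax":0,"ay":0,"az":0,"claw":1},{"x":0,"y":0.001,"z":0,"ax":0,"ay":0,"az":0,"claw":1},{"x":0,"y":0.0015,"z":0,"ax":0,"ay":0,"az":0,"claw":1},{"x":0,"y":0.002,"z":0,"ax":0,"ay":0,"az":0,"claw":1},{"x":0,"y":0.002,"z":0,"ax":0,"ay":0,"az":0,"claw":1}]' | grep -E 'ft|pos'; python3 av.py
```

```text
ee_pos: [0.5112, -0.1204, 0.2141]
ft_force: [-0.7, -0.1, -0.9]
F [-0.13  0.12 -0.43] sd [0.62 0.38 0.55] pos [ 0.5113 -0.1204  0.2141] t 18.6167
```

```bash
python3 -m crank '[{"x":0,"y":0.001,"z":0,"ax":0,"ay":0,"az":0,"claw":1},{"x":0,"y":0.002,"z":0,"ax":0,"ay":0,"az":0,"claw":1},{"x":0,"y":0.003,"z":0,"ax":0,"ay":0,"az":0,"claw":1},{"x":0,"y":0.004,"z":0,"ax":0,"ay":0,"az":0,"claw":1},{"x":0,"y":0.005,"z":0,"ax":0,"ay":0,"az":0,"claw":1}]' | grep -E 'ft|pos'
python3 -m crank '[{"x":0,"y":0.003,"z":0,"ax":0,"ay":0,"az":0,"claw":1},{"x":0,"y":0.007,"z":0,"ax":0,"ay":0,"az":0,"claw":1},{"x":0,"y":0.012,"z":0,"ax":0,"ay":0,"az":0,"claw":1},{"x":0,"y":0.018,"z":0,"ax":0,"ay":0,"az":0,"claw":1},{"x":0,"y":0.02,"z":0,"ax":0,"ay":0,"az":0,"claw":1}]' | grep -E 'ft|pos'
python3 - <<'E'
from h import *
import pickle
s=r.read_state();print(s['ee_pos'],s['ft_force'],s['time'])
c=snap('scene','s5');a=c['color'];b=snap('top','t5')['color']
pickle.dump(c,open('s5.pkl','wb'))
A=cv2.resize(a[140:280,215:315],None,fx=4,fy=4,interpolation=cv2.INTER_CUBIC)
B=cv2.resize(b[190:330,310:410],None,fx=4,fy=4,interpolation=cv2.INTER_CUBIC)
cv2.imwrite('pics/s5c.png',cv2.convertScaleAbs(np.hstack([A,B]),alpha=1.4))
E
```

```text
ee_pos: [0.5062, -0.1211, 0.2141]
ft_force: [-0.1, -0.6, -1.5]
ee_pos: [0.4855, -0.124, 0.2141]
ft_force: [0.5, -0.9, -0.5]
[ 0.48552494 -0.12398108  0.21413095] [ 0.51464924 -0.85350987 -0.48405389] 19.45
```

View pics/s5c.png

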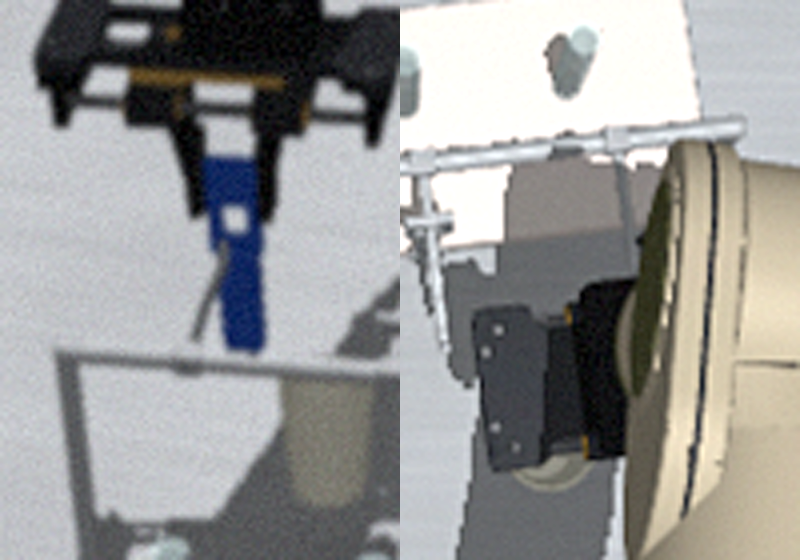

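The handle is off the peg: the slot at (235,218) is empty and the peg tip at (225,245) is free. Next I'll check the handle's lean and the pot's centre.

```bash
python3 - <<'E'
from m import *
p=np.array([.4855,-.124,0.]);ux=np.array([.9915,.1304,0])
for z in(.2475,.1175): print('pred',z,np.round(proj(S,p+[0,0,z]),1))
im=cv2.imread('pics/s5.png').astype(int);m=((im[...,0]>im[...,2]+50)&(im[...,0]>im[...,1]+35)).astype(np.uint8);m[:,:255]=0;m[:,290:]=0;m[:165]=0;m[245:]=0
ys,xs=np.nonzero(m)
for y in range(ys.min(),ys.max()+1,5): print(y,xs[ys==y].min(),xs[ys==y].max(),end='; ')
print(ys.max())
print('rim scene',onz(S,*f((286,194)),.078))
t=cv2.imread('pics/top0.png').astype(int);q=t[280:318,325:368];sat=q[...,2]-q[...,0]
M=((sat>15)).astype(np.uint8);ct=max(cv2.findContours(M,0,2)[0],key=cv2.contourArea)
(cx,cy),rad=cv2.minEnclosingCircle(ct);e=cv2.fitEllipse(cv2.convexHull(ct));print(cx+325,cy+280,rad,e,onz(T,e[0][0]+325,e[0][1]+280,.078),(2*rad-1)*onz(T,346,300,.078)[2])
print('px/m',np.linalg.norm(onz(T,346,300,.078)-onz(T,347,300,.078)))
E
```

```text
pred 0.2475 [273.4 179.6]
pred 0.1175 [276.1 226.7]
180 269 269; 185 268 277; 190 267 277; 195 268 278; 200 273 279; 205 273 278; 210 272 278; 215 272 278; 220 272 279; 225 273 279; 226
rim scene [ 0.46778811 -0.08190406  0.078     ]
344.5 300.0 6.800835609436035 ((19.472253799438477, 19.739839553833008), (11.99384880065918, 13.67612361907959), 70.13387298583984) [ 0.46003254 -0.07520707  0.078     ] 0.9829303550720223
px/m 0.002381740112783958
```

The handle is upright. Both views agree on the pot axis at about (0.4595, -0.081). I'll move over it.

```bash
python3 -m crank '[{"x":0,"y":0.01,"z":0,"ax":0,"ay":0,"az":0,"claw":1},{"x":-0.01,"y":0.02,"z":0,"ax":0,"ay":0,"az":0,"claw":1},{"x":-0.022,"y":0.02,"z":0,"ax":0,"ay":0,"az":0,"claw":1},{"x":-0.036,"y":0.02,"z":0,"ax":0,"ay":0,"az":0,"claw":1},{"x":-0.046,"y":0.02,"z":0,"ax":0,"ay":0,"az":0,"claw":1}]' | grep -E 'ft|pos'
python3 -m crank '[{"x":0,"y":0,"z":0,"ax":0,"ay":0,"az":0,"claw":1},{"x":0,"y":0,"z":0.005,"ax":0,"ay":0,"az":0,"claw":1},{"x":0,"y":0,"z":0.015,"ax":0,"ay":0,"az":0,"claw":1},{"x":0,"y":0,"z":0.025,"ax":0,"ay":0,"az":0,"claw":1},{"x":0,"y":0,"z":0.03,"ax":0,"ay":0,"az":0,"claw":1}]' | grep -E 'ft|pos'
python3 - <<'E'
from h import *
s=r.read_state();print(s['ee_pos'],s['ft_force'],s['time'])
a=snap('scene','s6')['color'];b=snap('top','t6')['color']
A=cv2.resize(a[160:280,240:340],None,fx=4,fy=4,interpolation=cv2.INTER_CUBIC)
B=cv2.resize(b[200:320,310:410],None,fx=4,fy=4,interpolation=cv2.INTER_CUBIC)
cv2.imwrite('pics/s6c.png',cv2.convertScaleAbs(np.hstack([A,B]),alpha=1.4))
E
```

```text
ee_pos: [0.4607, -0.0786, 0.2142]
ft_force: [0.4, 0.8, -1.0]
ee_pos: [0.4598, -0.0811, 0.1818]
ft_force: [-0.2, 1.1, -1.0]
[ 0.45982014 -0.08110479  0.18182474] [-0.18008944  1.06756135 -1.0022338 ] 20.3833
```

View pics/s6c.png

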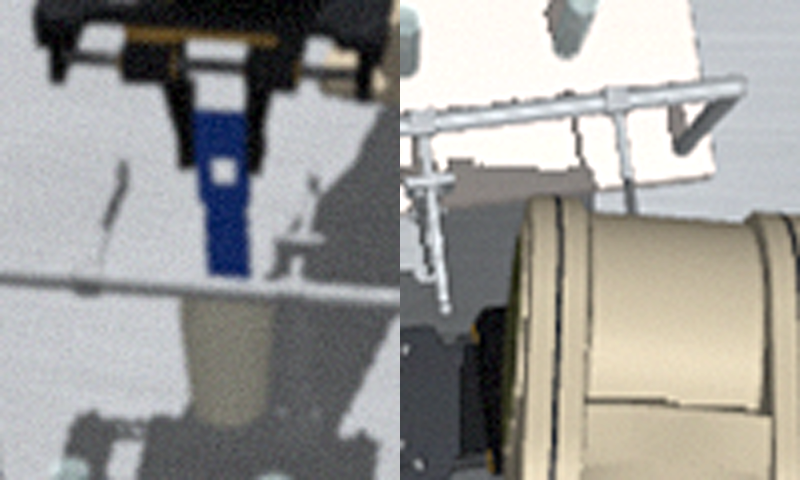

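The stem centre (u=228) lines up with the pot (edges 182–272, so u=227). I'll descend, slowing near the floor.

```bash
python3 -m crank '[{"x":0,"y":0,"z":0.004,"ax":0,"ay":0,"az":0,"claw":1},{"x":0,"y":0,"z":0.01,"ax":0,"ay":0,"az":0,"claw":1},{"x":0,"y":0,"z":0.016,"ax":0,"ay":0,"az":0,"claw":1},{"x":0,"y":0,"z":0.022,"ax":0,"ay":0,"az":0,"claw":1},{"x":0,"y":0,"z":0.025,"ax":0,"ay":0,"az":0,"claw":1}]' | grep -E 'ft|pos'; python3 av.py
```

```text
ee_pos: [0.4603, -0.0807, 0.158]
ft_force: [-0.2, -0.1, -0.5]
F [-0.13  0.02 -0.69] sd [0.47 0.34 0.42] pos [ 0.4606 -0.0807  0.1589] t 21.3
```

```bash
python3 -m crank '[{"x":0,"y":0,"z":0.008,"ax":0,"ay":0,"az":0,"claw":1},{"x":0,"y":0,"z":0.016,"ax":0,"ay":0,"az":0,"claw":1},{"x":0,"y":0,"z":0.024,"ax":0,"ay":0,"az":0,"claw":1},{"x":0,"y":0,"z":0.032,"ax":0,"ay":0,"az":0,"claw":1},{"x":0,"y":0,"z":0.036,"ax":0,"ay":0,"az":0,"claw":1}]' | grep -E 'ft|pos'; python3 av.py
```

```text
ee_pos: [0.4599, -0.0805, 0.1214]
ft_force: [-0.2, 0.1, -1.6]
F [ 0.    0.06 -0.61] sd [0.58 0.41 0.25] pos [ 0.4606 -0.0806  0.1228] t 22.1167
```

```bash
python3 -m crank '[{"x":0,"y":0,"z":0.003,"ax":0,"ay":0,"az":0,"claw":1},{"x":0,"y":0,"z":0.006,"ax":0,"ay":0,"az":0,"claw":1},{"x":0,"y":0,"z":0.009,"ax":0,"ay":0,"az":0,"claw":1},{"x":0,"y":0,"z":0.011,"ax":0,"ay":0,"az":0,"claw":1},{"x":0,"y":0,"z":0.012,"ax":0,"ay":0,"az":0,"claw":1}]' | grep -E 'ft|pos'; python3 av.py
```

```text
ee_pos: [0.4604, -0.0807, 0.1105]
ft_force: [0.2, -0.6, -0.2]
F [-0.15 -0.09 -0.69] sd [0.24 0.74 0.42] pos [ 0.4606 -0.0807  0.111 ] t 22.9333
```

```bash
python3 -m crank '[{"x":0,"y":0,"z":0.002,"ax":0,"ay":0,"az":0,"claw":1},{"x":0,"y":0,"z":0.004,"ax":0,"ay":0,"az":0,"claw":1},{"x":0,"y":0,"z":0.006,"ax":0,"ay":0,"az":0,"claw":1},{"x":0,"y":0,"z":0.007,"ax":0,"ay":0,"az":0,"claw":1},{"x":0,"y":0,"z":0.007,"ax":0,"ay":0,"az":0,"claw":1}]' | grep -E 'ft|pos'; python3 av.py
```

```text
ee_pos: [0.4604, -0.0807, 0.1037]
ft_force: [0.4, 0.9, -0.1]
F [-0.1  -0.15 -0.42] sd [0.63 0.47 0.42] pos [ 0.4607 -0.0807  0.1041] t 23.75
```

```bash
python3 -m crank '[{"x":0,"y":0,"z":0.0005,"ax":0,"ay":0,"az":0,"claw":1},{"x":0,"y":0,"z":0.001,"ax":0,"ay":0,"az":0,"claw":1},{"x":0,"y":0,"z":0.0014,"ax":0,"ay":0,"az":0,"claw":1},{"x":0,"y":0,"z":0.0014,"ax":0,"ay":0,"az":0,"claw":1},{"x":0,"y":0,"z":0.0014,"ax":0,"ay":0,"az":0,"claw":1}]' | grep -E 'ft|pos'; python3 av.py
```

```text
ee_pos: [0.4606, -0.0807, 0.1026]
ft_force: [-0.2, 0.0, -1.2]
F [-0.24  0.21 -0.72] sd [0.54 0.42 0.4 ] pos [ 0.4607 -0.0807  0.1027] t 24.5667
```

```bash
python3 -m crank '[{"x":0,"y":0,"z":0.0003,"ax":0,"ay":0,"az":0,"claw":1},{"x":0,"y":0,"z":0.0006,"ax":0,"ay":0,"az":0,"claw":1},{"x":0,"y":0,"z":0.0008,"ax":0,"ay":0,"az":0,"claw":1},{"x":0,"y":0,"z":0.0008,"ax":0,"ay":0,"az":0,"claw":1},{"x":0,"y":0,"z":0.0008,"ax":0,"ay":0,"az":0,"claw":1}]' | grep -E 'ft|pos'; python3 av.py
```

```text
ee_pos: [0.4607, -0.0807, 0.1019]
ft_force: [-0.3, -0.2, -0.0]
F [-0.2   0.02 -0.85] sd [0.73 0.6  0.23] pos [ 0.4607 -0.0807  0.1019] t 25.3833
```

```bash
python3 -m crank '[{"x":0,"y":0,"z":0.0003,"ax":0,"ay":0,"az":0,"claw":1},{"x":0,"y":0,"z":0.0005,"ax":0,"ay":0,"az":0,"claw":1},{"x":0,"y":0,"z":0.0005,"ax":0,"ay":0,"az":0,"claw":1},{"x":0,"y":0,"z":0.0005,"ax":0,"ay":0,"az":0,"claw":1},{"x":0,"y":0,"z":0.0005,"ax":0,"ay":0,"az":0,"claw":1}]' | grep -E 'ft|pos'; python3 av.py
```

```text
ee_pos: [0.4609, -0.0807, 0.1016]
ft_force: [-0.4, 0.6, 3.4]
F [-0.3   0.15  4.64] sd [0.55 0.49 0.8 ] pos [ 0.4609 -0.0807  0.1016] t 26.2
```

The foot is on the floor, with about 5 N of push. I'll release and retract.

```bash
python3 -m crank '[{"x":0,"y":0,"z":-0.0003,"ax":0,"ay":0,"az":0,"claw":0.3},{"x":0,"y":0,"z":-0.0003,"ax":0,"ay":0,"az":0,"claw":0.2},{"x":0,"y":0,"z":-0.0003,"ax":0,"ay":0,"az":0,"claw":0},{"x":0,"y":0,"z":-0.0003,"ax":0,"ay":0,"az":0,"claw":-0.3},{"x":0,"y":0,"z":-0.0003,"ax":0,"ay":0,"az":0,"claw":-0.5}]' | grep -E 'ft|pos|width'
python3 -m crank '[{"x":0,"y":0,"z":0,"ax":0,"ay":0,"az":0,"claw":-0.5},{"x":0,"y":0,"z":0,"ax":0,"ay":0,"az":0,"claw":-0.5},{"x":0,"y":0,"z":-0.005,"ax":0,"ay":0,"az":0,"claw":-0.5},{"x":0,"y":0,"z":-0.02,"ax":0,"ay":0,"az":0,"claw":-0.5},{"x":0,"y":0,"z":-0.04,"ax":0,"ay":0,"az":0,"claw":-0.5}]' | grep -E 'ft|pos|width'
python3 -m crank '[{"x":0,"y":0,"z":-0.02,"ax":0,"ay":0,"az":0,"claw":-0.5},{"x":0,"y":0,"z":-0.045,"ax":0,"ay":0,"az":0,"claw":-0.5},{"x":0,"y":0,"z":-0.07,"ax":0,"ay":0,"az":0,"claw":-0.5},{"x":0,"y":0,"z":-0.095,"ax":0,"ay":0,"az":0,"claw":-0.5},{"x":0,"y":0,"z":-0.12,"ax":0,"ay":0,"az":0,"claw":-0.5}]' | grep -E 'ft|pos|width'
python3 -m crank '[{"x":0,"y":0.03,"z":0,"ax":0,"ay":0,"az":0,"claw":-0.5},{"x":0,"y":0.05,"z":0,"ax":0,"ay":0,"az":0,"claw":-0.5},{"x":0,"y":0.06,"z":0,"ax":0,"ay":0,"az":0,"claw":-0.5},{"x":0,"y":0.06,"z":0,"ax":0,"ay":0,"az":0,"claw":-0.5},{"x":0,"y":0.06,"z":0,"ax":0,"ay":0,"az":0,"claw":-0.5}]' | grep -E 'ft|pos|time'
python3 - <<'E'
from h import *
a=snap('scene','s7')['color'];b=snap('top','t7')['color']
A=a[120:370,130:530];B=cv2.resize(b[190:315,310:410],None,fx=4,fy=4,interpolation=cv2.INTER_CUBIC)
A=cv2.resize(a[190:280,225:325],None,fx=4,fy=4,interpolation=cv2.INTER_CUBIC);A=cv2.copyMakeBorder(A,0,140,0,0,0)
cv2.imwrite('pics/s7c.png',cv2.convertScaleAbs(np.hstack([A,B]),alpha=1.3))
d=cv2.absdiff(cv2.imread('pics/scene0.png'),a)
E
```

```text
ee_pos: [0.4604, -0.0807, 0.1014]
ft_force: [-0.4, -0.5, -0.9]
width: 0.0475
ee_pos: [0.4597, -0.0805, 0.1413]
ft_force: [1.1, -0.2, -0.2]
width: 0.0648
ee_pos: [0.4605, -0.0805, 0.2634]
ft_force: [0.4, -1.1, -0.3]
width: 0.0649
time: 27.87
ee_pos: [0.4014, -0.0885, 0.262]
ft_force: [0.2, 0.3, 0.7]
```

View pics/s7c.png

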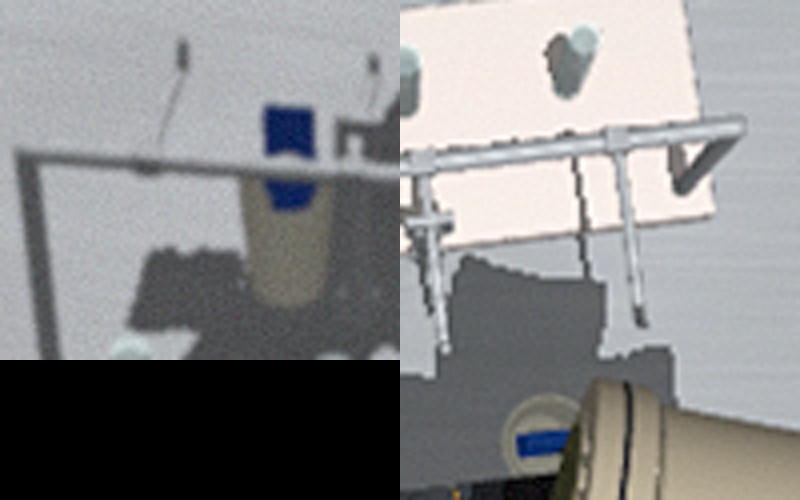

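The handle stands upright in the pot, and the top view shows its tab inside the rim at (545,442). The pot is upright and hasn't moved, and the gripper is clear. Handing in.

```bash
python3 -c "
from bench import r,close_job
s=r.read_state();print(s['time'],s['joint_vel'].round(3));print(close_job())"
```

```text
27.9667 [-0.003  0.008 -0.     0.    -0.001  0.002  0.003]
the job is handed in; nothing more can be done
None
```

The handle is off its peg and standing foot down in the white pot, released, and the job is handed in at about 28 s. No verdict was reported.

**Taking it off the peg:** I pinched the tab and lifted. I then felt for the wire's underside with up to about 2 N of push, which showed its end bent down by about 0.18 rad. From there I followed that slope with about 1 mm of clearance, and no extra contact force showed as the slot passed the tip.

**Setting it down:** the foot met the pot floor with about 5 N, and then I opened the gripper and backed away.

**Last checks:**
- The final pictures show the handle upright inside the rim, the pot upright and where it was, and the peg bare.
- The arm is still and clear of everything.
- I didn't measure the bystanders' positions at the end. The force readings showed no knocks, and the parts of the rack in view look unchanged.
- No check failed. The two views left gaps of 3–5 mm when I located the peg tips and the tab, which is why I checked the wire height by touch.

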